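Lengthen the donor wrist rest by one hole

ROBOT

A 6-joint arm with a two-finger parallel gripper is mounted at the origin on the work surface. World frame = base frame: x ahead of the robot, y to its left, z up, the work surface at z = 0. Lengths are in m, angles in degrees, forces in N, time in s.
With the tool pointing down it reaches from about 0.375 to 0.925 m from the base axis. Payload 5.7 kg.
Tool frame: the origin (TCP) lies midway between the tips of the shut fingers; the grasp point (between the pads) lies ctrl.grip_point_offset behind it (ctrl.grip_point_offset is the distance from the TCP to the grasp point, in m); z points along the fingers, x is the direction in which the jaws open and shut, and the axes are right-handed (so a half turn about z gives the same grasp; the last joint's range is limited). The gripper opens to 88 mm and grips with 3 to 60 N. Pads are 20 mm wide; open, the fingers measure 115 mm over their backs; the gripper's body (75 mm by 178 mm) begins 61 mm behind the grasp point.
Start: joints at [-6.595, 20.558, 86.54, -0, 72.909, -6.595], TCP at [0.6, -0, 0.223] pointing down, gripper open.
Joint ranges: [-170.27, 170.27], [-57.76, 135], [12.27, 136.19], [-55.21, 235.2], [11.17, 155.16], [-170.74, 170.74]. Speed limits (degrees/s): [136.94, 136.94, 180, 180, 180, 180].

INTERFACE

Orientations are given as a 3x3 rotation matrix whose columns are the frame's x, y, z axes.
In Python, from workcell import ctrl gives the robot as it stands. The module is installed in compiled form; this text tells all that it offers.
- The arm moves only by the shell command python3 -m handwheel 'ROWS'. ROWS is JSON, a list of rows, each a list of 3 entries, a list of its own where there are three numbers: the shift along the tool's x, y, z in cm, then the turn, a rotation vector about the tool's x, y, z in degrees, then the opening, from -1 (shut) to 1 (fully open). In form: [[[x, y, z], [wx, wy, wz], grip], ...]. A call has 1 to 12 rows; each row is the pose to reach, as a shift and turn from the pose commanded when the call began, along the tool's axes at that moment; what a row does not reach only later rows make up. A row lasts 1/12 s, in which the tool goes at most 41.7 mm and 7.16 degrees, less where a joint would pass 70% of its speed; a pose out of reach is approached as far as the arm can. A call with a gripper value outside its range is refused whole. The fingers move at their own pace and stop on an object; the grip force is fixed at half the most. Time passes only in rows, so rows that repeat a pose let the fingers close. It gives the time, the measured TCP pose, the force and the opening at its end, in the units of the state.
- ctrl.state(): the state, without advancing time (a new reading comes with each control period).
- ctrl.snapshot(name): name is "scene" or "side" or "wrist"; returns a dict with "img" (384x512x3 uint8, blue, green, red), "z_map" (384x512 float32, m along the optical axis (not along the pixel's ray), 0 where there is no reading), "vfov" (degrees; the focal length in pixels is half the picture's height over the tangent of half this angle, whatever the lens; pixels are square), "cx", "cy" (the principal point, pixels), "R" (3x3) and "t" (3): a world point X has camera coordinates R X + t; the wrist camera has in their place "T_tool_cam" (4x4, takes a point from camera to tool coordinates, whose origin is the TCP and whose axes are the tool frame's). Camera axes: x right, y down, z forward; pixel columns grow to the right and rows downward; lengths in m; the calibration is good to about 2 mm. A picture is of the moment at which its call begins: read the wrist's pose just before it.
- ctrl.job_done(): hands the job in, once; it reports no verdict.
The state is a dict: "time": time; "joint_positions": joint angles; "qvel": joint speeds; "joint_torque": joint torques, N m; "tool_pos": TCP position; "ee_rot": TCP orientation; "force": force on the tool from outside, world axes, zero at the start; "wrist_torque": the same for the moment, N m; "gripper_width": finger opening in m.
Only numpy, scipy, OpenCV 4.12 (cv2) and the standard library are available. Lean on these libraries where they do the work, as an engineer would, in place of code of your own. Each camera call takes 0.05 s, during which the arm holds its last target.

TASK

The donor's wrist rest on the table is too short: press its spring snap button flush with the square sleeve, slide the sleeve outwards (away from the white post) to its next hole, let the button snap fully out there, and let go. Slide slowly and stop as soon as it clicks: do not force the sleeve against the button. Leave the tube rack, the spray bottle and the tray where they stand.

Things in the scene. Friction and masses are not known exactly. Their poses are not given: they have to be found in the camera images.
- sleeve_hole (a point): Middle of the wrist rest's sleeve (bare aluminium square tube, 30 x 30 mm, 2 mm wall, level, axis 110 mm above the table) at the hole where the button sits at the start; moves with the sleeve. y: along the tube, outwards from the post. x: level, out of the holed flank, whose face is 15 mm off. z: up. Sleeve: from 108 mm behind to 100 mm ahead of this point; flanks free to pinch from above.
- cushion (a point): Centre of the top of the dark wrist cushion on the sleeve's outer end, 122 mm ahead of sleeve_hole and 50 mm above it; rigid, 95 mm wide, 105 mm long. Axes as sleeve_hole.
- rest_base: Fixed stand of the wrist rest: white foot and white post (50 mm wide, 137 mm tall; front face at y = -118 mm) holding a 24 mm steel inner tube along +y on which the sleeve slides. Origin on the table straight below the button; axes as sleeve_hole. Holes in the flank: 14 mm across, at mid-height; the next is 40 to 66 mm behind the present one (it differs from rest to rest).
- button_tip (a point): Tip of the snap button: a steel dome 12 mm in diameter on the fixed inner tube, that sticks out 5 mm from the sleeve's holed flank (+x side of sleeve_hole), at mid-height. It moves only in and out along that x axis, not with the sleeve.
- button (a joint): How far the button is pressed in, m: 0 out (locked in a hole), 0.005 flush with the sleeve's face, 0.007 riding under its wall. Spring: 2 N at 0, 4 N flush. Pressed flush, its dome lets the hole's edge ride over it when the sleeve is pushed with about 12 N, after 2 to 4 mm of play; less far in, it holds the sleeve. It springs out by itself at a hole.
- sleeve (a joint): How far the sleeve has slid outwards, m: 0 at the start (1 mm of play), grows as the rest gets longer, ends at 0.084. Sliding friction about 5 N. When the button has sprung out in a hole, the hole's edge meets it within 1 to 2 mm and the sleeve stops hard; more than 18 N between sleeve and button damages it.
- rack: White tube rack with capped tubes, 200 by 100 mm, 105 mm tall; origin under its centre. Leave alone.
- spray: White spray bottle with a green trigger head, 55 by 90 mm, 250 mm tall; origin under its centre. Leave alone.
- tray: White open tray with a few tubes in it, 220 by 150 mm, 40 mm tall; origin under its centre. Leave alone.

How it is judged:
By the outcome, as a careful person would: the job done as asked, in the order asked, and still so for the second after the job is handed in, with the robot touching nothing.
It also fails if it takes over 35 s, if anything falls off the work surface, if the arm or the gripper's body presses on something with over 40 N, if the wrist force passes 120 N, or if a joint passes its speed limit or range.

## Working session

There is one attempt and no reset: what is moved stays moved. The work goes in short steps, Python scripts to look and compute and a shell command to move; the robot and the scene stay as the last step left them, time stands still between calls to the robot, and variables do not carry over. Pictures are saved under pics/ and viewed, and the job is handed in when it is done.

```bash
mkdir -p pics
cat > h.py <<'E'
import numpy as np, cv2
from workcell import ctrl
def snap(n):
    st=ctrl.state(); s=ctrl.snapshot(n); h=s["img"].shape[0]
    s["f"]=h/2/np.tan(np.radians(s["vfov"])/2)
    if "R" in s: s["Rw"]=np.array(s["R"]).T; s["o"]=-s["Rw"]@np.array(s["t"])
    else:
        T=np.array(s["T_tool_cam"]);R=np.array(st["ee_rot"])
        s["Rw"]=R@T[:3,:3]; s["o"]=R@T[:3,3]+np.array(st["tool_pos"])
    return s
def cloud(s):
    z=s["z_map"];v,u=np.indices(z.shape)
    P=np.stack([(u-s["cx"])/s["f"]*z,(v-s["cy"])/s["f"]*z,z],-1)
    return P@s["Rw"].T+s["o"]
E
python3 - <<'E'
from h import *
import pickle
for n in ["scene","side","wrist"]:
    s=snap(n); cv2.imwrite(f"pics/{n}0.png",s["img"]); pickle.dump(s,open(f"{n}0.pkl","wb"))
    print(n,s["o"].round(3),s["Rw"][:,2].round(2),s["f"], (s["z_map"]>0).mean())
st=ctrl.state();print(st, ctrl.grip_point_offset)
E
```

```text
scene [1.078 0.475 1.185] [-0.46 -0.36 -0.81] 434.14012403249455 0.9962056477864584
side [-0.351  0.775  0.753] [ 0.65 -0.59 -0.47] 393.9440900785546 0.9960123697916666
wrist [0.6   0.074 0.384] [-0.   -0.27 -0.96] 287.6591148975036 0.9960988362630209
{'time': 0.15, 'joint_positions': array([-6.59530317e+00,  2.05907955e+01,  8.65825037e+01,  1.98246864e-03,
        7.29110210e+01, -6.59414663e+00]), 'qvel': array([-0.09263931, -0.00232185, -0.21860209,  0.0221152 , -0.07589781,
       -0.05165085]), 'joint_torque': array([ 6.01716038e-04, -5.15759647e+01, -2.71007627e+01,  6.74942834e-02,
        3.05557286e-02, -7.96465724e-05]), 'tool_pos': array([5.99471353e-01, 6.02984102e-05, 2.21993278e-01]), 'ee_rot': array([[ 9.99998936e-01, -3.05245480e-05, -1.45812762e-03],
       [-3.02302079e-05, -9.99999979e-01,  2.01883294e-04],
       [-1.45813375e-03, -2.01839000e-04, -9.99998917e-01]]), 'force': array([ 0.06428621, -0.02341497,  0.47660392]), 'wrist_torque': array([-0.04885194,  0.02899793,  0.0353944 ]), 'gripper_width': 0.08789891719875235} 0.0187
```

View pics/scene0.png

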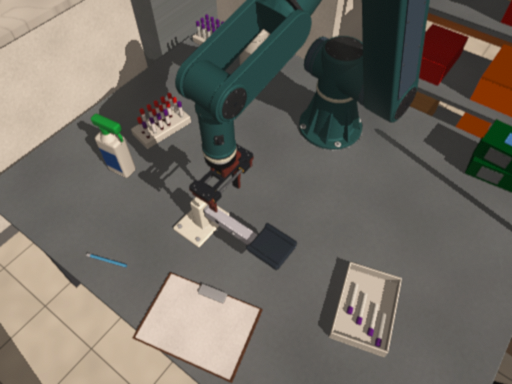

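View pics/side0.png

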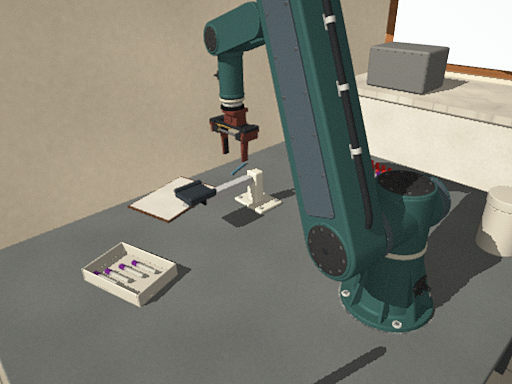

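View pics/wrist0.png

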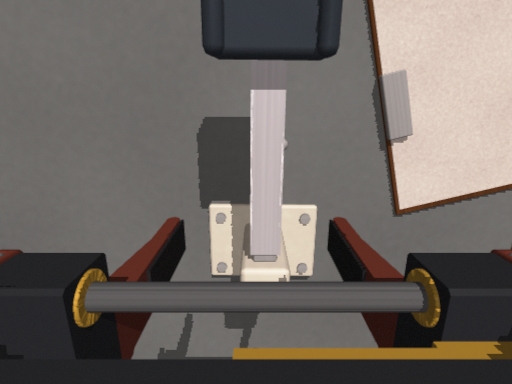

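The wrist view shows the sleeve running up the picture from the post (265,260) to the cushion (270,30). The button is on the right flank at about (284,143). Now I'll measure the axis and the button.

Run:
```python
from h import *
import pickle
s=pickle.load(open("wrist0.pkl","rb"));P=cloud(s)
m=(abs(P[...,2]-.125)<.004); m[:95]=0;m[250:]=0;m[:,:240]=0;m[:,300:]=0
Q=P[m];print(len(Q),Q.min(0),Q.max(0),np.median(Q[:,2]))
L=[];
for v in range(105,245,5):
    u=np.where(m[v])[0]
    a,b=P[v,u[0]],P[v,u[-1]]; L.append([a[0],b[0],(a[1]+b[1])/2])
L=np.array(L);print(L.round(4)[::3])
mid=(L[:,0]+L[:,1])/2;c=np.polyfit(L[:,2],mid,1);print("axis x = %.4f*y+%.4f"%tuple(c),"yaw",np.degrees(np.arctan(c[0])),"width",np.median(L[:,1]-L[:,0]))
print(P[138:149:2,278:292:2].round(3).tolist() and P[143,278:292].round(4))
# sleeve back end / cushion
print("back", P[240:265,265].round(3)[::3]); print("cush front edge",P[40:70:3,268].round(3))
im=s["img"][80:280,200:340];cv2.imwrite("pics/w0z.png",cv2.resize(im,None,fx=4,fy=3,interpolation=cv2.INTER_CUBIC))
```

```text
5028 [ 0.59431217 -0.06086794  0.12276036] [0.62463832 0.0851592  0.12797597] 0.1254280003892585
[[ 0.595   0.6243  0.0769]
 [ 0.5949  0.6238  0.0643]
 [ 0.5948  0.6242  0.0513]
 [ 0.5948  0.6234  0.0382]
 [ 0.5947  0.6239  0.0243]
 [ 0.5946  0.6234  0.01  ]
 [ 0.5946  0.6237 -0.0043]
 [ 0.5945  0.6231 -0.0194]
 [ 0.5944  0.6234 -0.0345]
 [ 0.5944  0.6229 -0.0503]]
axis x = 0.0071*y+0.6091 yaw 0.40542839168576406 width 0.029027291517286002
[[ 6.189e-01  4.430e-02  1.256e-01]
 [ 6.198e-01  4.430e-02  1.257e-01]
 [ 6.207e-01  4.430e-02  1.256e-01]
 [ 6.216e-01  4.430e-02  1.259e-01]
 [ 6.225e-01  4.430e-02  1.256e-01]
 [ 6.232e-01  4.450e-02  1.278e-01]
 [ 6.242e-01  4.440e-02  1.264e-01]
 [ 6.262e-01  4.310e-02  1.153e-01]
 [ 6.271e-01  4.320e-02  1.157e-01]
 [ 6.281e-01  4.310e-02  1.148e-01]
 [ 6.413e-01  3.000e-02  4.000e-04]
 [ 6.426e-01  3.000e-02  7.000e-04]
 [ 6.440e-01  2.990e-02 -4.000e-04]
 [ 6.452e-01  3.010e-02  9.000e-04]]
back [[ 0.608 -0.051  0.125]
 [ 0.608 -0.053  0.126]
 [ 0.608 -0.057  0.125]
 [ 0.608 -0.06   0.126]
 [ 0.608 -0.064  0.125]
 [ 0.608 -0.068  0.123]
 [ 0.608 -0.072  0.122]
 [ 0.608 -0.075  0.123]
 [ 0.608 -0.077  0.125]]
cush front edge [[0.608 0.123 0.149]
 [0.608 0.121 0.15 ]
 [0.608 0.119 0.15 ]
 [0.608 0.117 0.148]
 [0.608 0.115 0.147]
 [0.608 0.113 0.147]
 [0.609 0.111 0.144]
 [0.609 0.112 0.125]
 [0.609 0.11  0.126]
 [0.609 0.107 0.124]]
```

View pics/w0z.png

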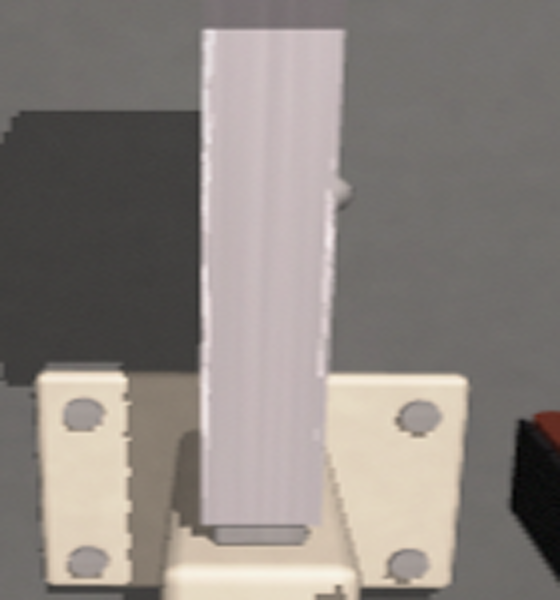

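The button is at about (0.629, 0.042, 0.110). The axis height, the width, and the spacing of the rear end and cushion all agree with the sizes given. Before grasping I'll look at the holed flank from the +x side to find the next hole.

```bash
python3 -m handwheel '[[[3.5,1,0],[0,0,0],1],[[7,2,2],[0,0,0],1],[[10.5,3,4],[0,0,0],1],[[14,4,5],[0,0,0],1],[[14,4,5],[0,0,0],1],[[14,4,5],[0,0,0],1],[[14,4,5],[0,0,0],1]]'
python3 - <<'E'
from h import *
import pickle
s=snap("wrist");pickle.dump(s,open("w1.pkl","wb"))
cv2.imwrite("pics/w1.png",s["img"]); cv2.imwrite("pics/w1z.png",cv2.resize(s["img"][:300,:200],None,fx=3,fy=2,interpolation=cv2.INTER_CUBIC))
E
```

```text
time: 0.73
tool_pos: [0.7391, -0.0398, 0.1721]
ee_rot: [[1.0, -0.0, -0.002], [-0.0, -1.0, 0.0], [-0.002, -0.0, -1.0]]
force: [0.0, -0.3, 0.2]
gripper_width: 0.0874
```

View pics/w1.png

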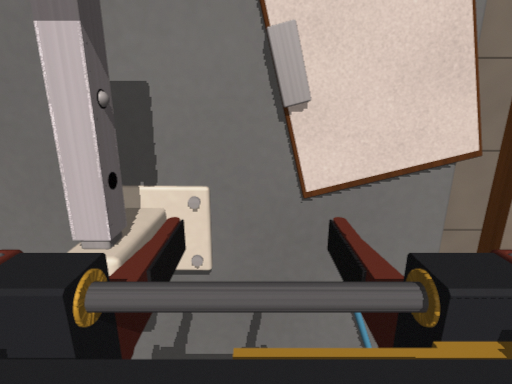

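View pics/w1z.png

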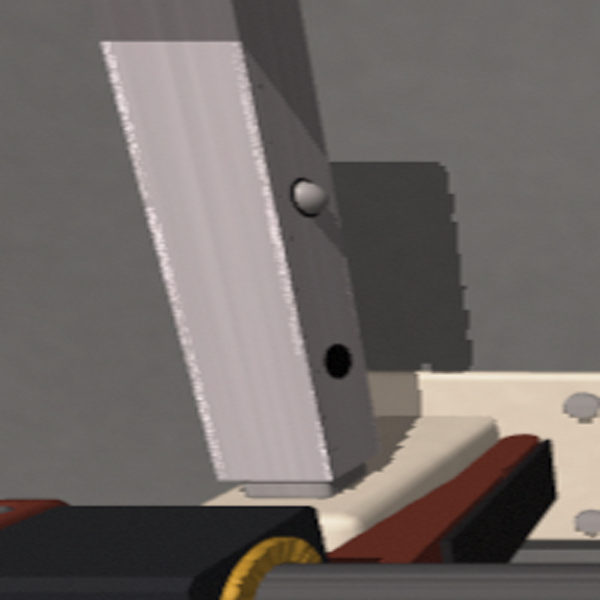

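The button shows at pixel (103,98) and the next hole is a black dot at (112,180). I'll cast rays onto the flank plane.

Run:
```python
from h import *
import pickle
s=pickle.load(open("w1.pkl","rb"))
g=cv2.cvtColor(s["img"],cv2.COLOR_BGR2GRAY);m=(g<25).astype(np.uint8);m[:165]=0;m[197:]=0;m[:,:104]=0;m[:,122:]=0
n,l,st,c=cv2.connectedComponentsWithStats(m);print(st,c)
k=1+np.argmax(st[1:,4])
def ray(u,v,x):
    d=s["Rw"]@np.array([(u-s["cx"])/s["f"],(v-s["cy"])/s["f"],1]);return s["o"]+d*(x-s["o"][0])/d[0]
print("next hole",ray(*c[k],.6243)); 
for b in [k]:
  x,y,w,h,_=st[b];print("extent y",ray(x+w/2,y-.5,.6243)[1],ray(x+w/2,y+h-.5,.6243)[1])
for x in (.6243,.627,.6293): print("button",x,ray(103.2,98,x))
P=cloud(s);Q=P[...,:];print(P[98,98:112].round(4))
mm=(abs(P[...,2]-.1255)<.002)
for v in (50,100,150,200):
    u=np.where(mm[v,:140])[0];print(v,P[v,u[0]].round(4),P[v,u[-1]].round(4))
fl=P[60:200,:];q=fl[(fl[...,2]>.099)&(fl[...,2]<.12)&(fl[...,0]<.64)];print("flank x",np.percentile(q[:,0],[10,50,90]))
```

```text
[[     0      0    512    384 196505]
 [   109    172      8     17    103]] [[255.57512531 191.5059057 ]
 [112.17475728 180.23300971]]
next hole [ 0.6243     -0.02096889  0.11202448]
extent y -0.014533358772760796 -0.027674660754651775
button 0.6243 [0.6243     0.04171743 0.10850941]
button 0.627 [0.627      0.04153659 0.11379344]
button 0.6293 [0.6293     0.04138255 0.11829465]
[[0.6243 0.0415 0.1159]
 [0.6246 0.0415 0.1151]
 [0.6258 0.0415 0.116 ]
 [0.6258 0.0415 0.1146]
 [0.6272 0.0415 0.1159]
 [0.6275 0.0415 0.115 ]
 [0.6281 0.0415 0.1147]
 [0.6281 0.0416 0.1134]
 [0.6285 0.0416 0.1127]
 [0.6292 0.0416 0.1126]
 [0.6288 0.0417 0.1102]
 [0.6296 0.0417 0.1104]
 [0.6245 0.0421 0.0984]
 [0.6246 0.0421 0.097 ]]
50 [0.5943 0.0717 0.1252] [0.6251 0.0716 0.1254]
100 [0.5947 0.0398 0.126 ] [0.6246 0.0398 0.1249]
150 [0.5943 0.005  0.1258] [0.6241 0.0049 0.1243]
200 [ 0.5937 -0.0333  0.1253] [ 0.6239 -0.0335  0.1244]
flank x [0.62361313 0.62420413 0.62496877]
```

The next hole is at y = -0.021 and the button at y = 0.0416, so the spacing is 62.6 mm, inside the 40–66 mm given. I'll pinch centred 2 mm behind the button so the pad stays over the dome as the wall rides onto it.

```bash
python3 -m handwheel '[[[-3.5,-2,0],[0,0,0.5],1],[[-7,-4.3,0],[0,0,0.5],1],[[-10.5,-6.5,0],[0,0,0.5],1],[[-12.95,-7.95,0],[0,0,0.5],1],[[-12.95,-7.95,0],[0,0,0.5],1],[[-12.95,-7.95,2.5],[0,0,0.5],1],[[-12.95,-7.95,5],[0,0,0.5],1],[[-12.95,-7.95,7],[0,0,0.5],1],[[-12.95,-7.95,8.1],[0,0,0.5],1],[[-12.95,-7.95,8.1],[0,0,0.5],1],[[-12.95,-7.95,8.1],[0,0,0.5],1]]'
python3 - <<'E'
from h import *
s=snap("wrist");cv2.imwrite("pics/w2.png",s["img"])
E
```

```text
time: 1.7
tool_pos: [0.6104, 0.0395, 0.0923]
ee_rot: [[1.0, -0.009, 0.0], [-0.009, -1.0, -0.0], [0.0, 0.0, -1.0]]
force: [-0.7, 0.4, 0.5]
gripper_width: 0.0875
```

View pics/w2.png

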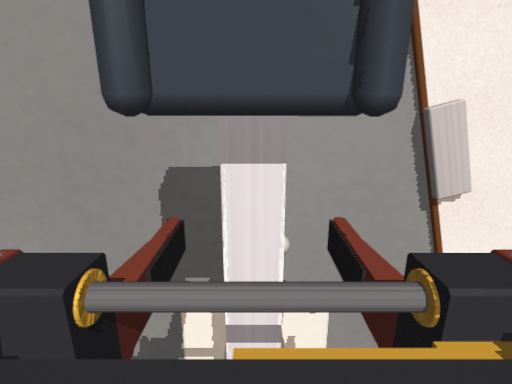

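The sleeve (columns 221–286) is about 3 px left of the jaw middle, with the button at (284,243), so I'll shift 1 mm and close.

```bash
python3 -m handwheel '[[[-0.1,0,0.1],[0,0,0],1],[[-0.1,0,0.1],[0,0,0],-0.1],[[-0.1,0,0.1],[0,0,0],-0.1],[[-0.1,0,0.1],[0,0,0],-0.1],[[-0.1,0,0.1],[0,0,0],-0.1],[[-0.1,0,0.1],[0,0,0],-0.1]]';python3 -m handwheel '[[[0,0,0],[0,0,0],-1],[[0,0,0],[0,0,0],-1],[[0,0,0],[0,0,0],-1],[[0,0,0],[0,0,0],-1],[[0,0,0],[0,0,0],-1],[[0,0,0],[0,0,0],-1]]'
```

```text
time: 2.25
tool_pos: [0.6096, 0.0395, 0.0908]
ee_rot: [[1.0, -0.009, 0.0], [-0.009, -1.0, 0.0], [0.0, -0.0, -1.0]]
force: [0.2, 0.1, 0.1]
gripper_width: 0.0576
time: 2.75
tool_pos: [0.6089, 0.0395, 0.0906]
ee_rot: [[1.0, -0.009, -0.001], [-0.009, -1.0, -0.0], [-0.001, 0.0, -1.0]]
force: [-1.1, 0.0, 1.4]
gripper_width: 0.0297
```

Opening is 29.7 mm, so both pads lie on the sleeve and the button is flush. Now I'll slide outwards slowly (tool −y).

```bash
python3 -m handwheel '[[[0,-0.1,0],[0,0,0],-1],[[0,-0.2,0],[0,0,0],-1],[[0,-0.3,0],[0,0,0],-1],[[0,-0.4,0],[0,0,0],-1]]'; python3 -m handwheel '[[[0,-0.1,0],[0,0,0],-1],[[0,-0.2,0],[0,0,0],-1],[[0,-0.3,0],[0,0,0],-1],[[0,-0.4,0],[0,0,0],-1]]'
```

```text
time: 3.08
tool_pos: [0.6089, 0.042, 0.0906]
ee_rot: [[1.0, -0.008, -0.001], [-0.008, -1.0, -0.002], [-0.001, 0.002, -1.0]]
force: [-2.6, -7.0, 3.1]
gripper_width: 0.03
time: 3.42
tool_pos: [0.6089, 0.0447, 0.0906]
ee_rot: [[1.0, -0.008, -0.001], [-0.008, -1.0, -0.004], [-0.001, 0.004, -1.0]]
force: [-2.5, -11.1, 2.8]
gripper_width: 0.03
```

```bash
python3 -m handwheel '[[[0,-0.1,0],[0,0,0],-1],[[0,-0.2,0],[0,0,0],-1],[[0,-0.3,0],[0,0,0],-1],[[0,-0.4,0],[0,0,0],-1],[[0,-0.4,0],[0,0,0],-1]]'; python3 -m handwheel '[[[0,-0.1,0],[0,0,0],-1],[[0,-0.2,0],[0,0,0],-1],[[0,-0.3,0],[0,0,0],-1],[[0,-0.4,0],[0,0,0],-1],[[0,-0.4,0],[0,0,0],-1]]'
```

```text
time: 3.83
tool_pos: [0.609, 0.0503, 0.0906]
ee_rot: [[1.0, -0.009, -0.001], [-0.009, -1.0, -0.002], [-0.001, 0.002, -1.0]]
force: [-2.7, -5.4, 1.8]
gripper_width: 0.03
time: 4.25
tool_pos: [0.609, 0.0543, 0.0906]
ee_rot: [[1.0, -0.008, -0.001], [-0.009, -1.0, -0.002], [-0.001, 0.002, -1.0]]
force: [-2.4, -5.5, 1.9]
gripper_width: 0.0299
```

Force dropped from 11 N to a steady 5.5 N: the wall is over the button and the sleeve is sliding.

```bash
python3 - <<'E'
from h import *
s=snap("wrist");cv2.imwrite("pics/w3.png",s["img"])
E
python3 -m handwheel '[[[0,-0.2,0],[0,0,0],-1],[[0,-0.4,0],[0,0,0],-1],[[0,-0.6,0],[0,0,0],-1],[[0,-0.8,0],[0,0,0],-1],[[0,-1,0],[0,0,0],-1],[[0,-1.2,0],[0,0,0],-1],[[0,-1.4,0],[0,0,0],-1],[[0,-1.6,0],[0,0,0],-1],[[0,-1.8,0],[0,0,0],-1],[[0,-2,0],[0,0,0],-1],[[0,-2.2,0],[0,0,0],-1]]'
```

```text
time: 5.22
tool_pos: [0.6092, 0.0759, 0.0906]
ee_rot: [[1.0, -0.008, -0.001], [-0.008, -1.0, -0.003], [-0.001, 0.003, -1.0]]
force: [-2.1, -6.6, 1.8]
gripper_width: 0.0295
```

View pics/w3.png

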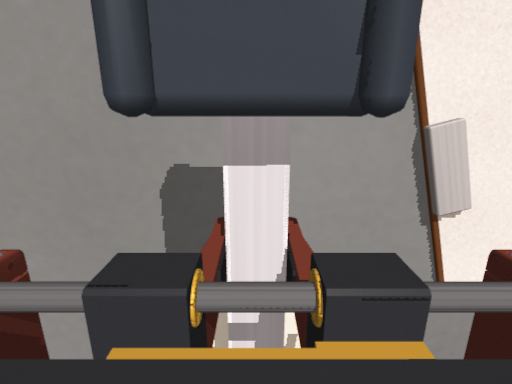

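The cushion's edge is still at row 114, so there's no slip. The click should come near TCP y ≈ 0.102.

```bash
python3 -m handwheel '[[[0,-0.2,0],[0,0,0],-1],[[0,-0.4,0],[0,0,0],-1],[[0,-0.6,0],[0,0,0],-1],[[0,-0.8,0],[0,0,0],-1],[[0,-1,0],[0,0,0],-1],[[0,-1.2,0],[0,0,0],-1],[[0,-1.4,0],[0,0,0],-1],[[0,-1.55,0],[0,0,0],-1],[[0,-1.7,0],[0,0,0],-1],[[0,-1.8,0],[0,0,0],-1]]'; python3 -m handwheel '[[[0,-0.05,0],[0,0,0],-1],[[0,-0.1,0],[0,0,0],-1],[[0,-0.15,0],[0,0,0],-1]]'
```

```text
time: 6.05
tool_pos: [0.6094, 0.094, 0.0906]
ee_rot: [[1.0, -0.008, -0.001], [-0.008, -1.0, -0.002], [-0.001, 0.002, -1.0]]
force: [-1.7, -7.5, 2.5]
gripper_width: 0.0295
time: 6.3
tool_pos: [0.6094, 0.0956, 0.0906]
ee_rot: [[1.0, -0.008, -0.001], [-0.008, -1.0, -0.002], [-0.001, 0.002, -1.0]]
force: [-2.8, -5.4, 1.5]
gripper_width: 0.0297
```

```bash
python3 -m handwheel '[[[0,-0.05,0],[0,0,0],-1],[[0,-0.1,0],[0,0,0],-1],[[0,-0.15,0],[0,0,0],-1]]'; python3 -m handwheel '[[[0,-0.04,0],[0,0,0],-1],[[0,-0.08,0],[0,0,0],-1]]';python3 -m handwheel '[[[0,-0.04,0],[0,0,0],-1],[[0,-0.08,0],[0,0,0],-1]]'
```

```text
time: 6.55
tool_pos: [0.6094, 0.0974, 0.0906]
ee_rot: [[1.0, -0.009, -0.001], [-0.009, -1.0, -0.002], [-0.001, 0.002, -1.0]]
force: [-2.4, -3.7, 2.6]
gripper_width: 0.0298
time: 6.72
tool_pos: [0.6095, 0.0988, 0.0906]
ee_rot: [[1.0, -0.009, -0.001], [-0.009, -1.0, -0.001], [-0.001, 0.001, -1.0]]
force: [-2.8, -3.7, 2.9]
gripper_width: 0.0296
time: 6.88
tool_pos: [0.6095, 0.1002, 0.0906]
ee_rot: [[1.0, -0.009, -0.001], [-0.009, -1.0, 0.0], [-0.001, -0.0, -1.0]]
force: [-3.7, -1.4, 3.5]
gripper_width: 0.03
```

```bash
python3 -m handwheel '[[[0,-0.03,0],[0,0,0],-1]]'
```

```text
time: 6.97
tool_pos: [0.6095, 0.1007, 0.0906]
ee_rot: [[1.0, -0.009, -0.001], [-0.009, -1.0, 0.0], [-0.001, -0.0, -1.0]]
force: [-3.9, -2.0, 4.3]
gripper_width: 0.0298
```

Run:
```python
from h import *
for n in("scene","side"):
    s=snap(n);cv2.imwrite(f"pics/{n}4.png",s["img"])
    if n=="scene": cv2.imwrite("pics/s4z.png",cv2.resize(s["img"][170:270,170:310],None,fx=5,fy=5,interpolation=cv2.INTER_CUBIC))
print(ctrl.state()["force"],ctrl.state()["tool_pos"])
```

```text
[-4.66495216 -0.59232843  3.1177332 ] [0.60946672 0.1007342  0.09055996]
```

View pics/s4z.png

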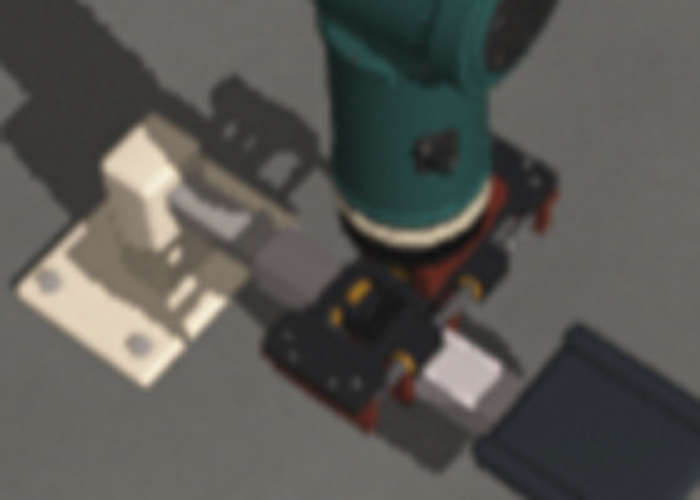

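```bash
python3 -m handwheel '[[[0,-0.04,0],[0,0,0],-1]]';python3 -m handwheel '[[[0,-0.04,0],[0,0,0],-1]]'|grep -E "pos|force"
```

```text
time: 7.15
tool_pos: [0.6095, 0.1009, 0.0906]
ee_rot: [[1.0, -0.009, -0.001], [-0.009, -1.0, -0.0], [-0.001, 0.0, -1.0]]
force: [-6.0, -3.6, 3.9]
gripper_width: 0.0294
tool_pos: [0.6095, 0.101, 0.0906]
force: [-5.3, -4.0, 4.5]
```

```bash
for i in 1; do python3 -m handwheel '[[[0,-0.03,0],[0,0,0],-1]]'|grep -E "pos|force"; done; python3 -m handwheel '[[[0,0,0],[0,0,0],-1]]'|grep -E "pos|force"
```

```text
tool_pos: [0.6095, 0.1011, 0.0906]
force: [-4.7, -5.4, 4.2]
tool_pos: [0.6095, 0.1011, 0.0906]
force: [-4.9, -3.9, 4.4]
```

```bash
python3 -m handwheel '[[[0,-0.05,0],[0,0,0],-1]]'|grep -E "pos|force"; python3 -m handwheel '[[[0,0,0],[0,0,0],-1]]'|grep -E "pos|force"
```

```text
tool_pos: [0.6095, 0.1015, 0.0906]
force: [-4.7, -5.6, 4.5]
tool_pos: [0.6095, 0.1016, 0.0906]
force: [-4.5, -3.9, 4.4]
```

It is still sliding at friction level, 62.1 mm along. I'll continue in small steps.

```bash
python3 -m handwheel '[[[0,-0.04,0],[0,0,0],-1]]'|grep -E "pos|force"; python3 -m handwheel '[[[0,-0.03,0],[0,0,0],-1]]'|grep -E "pos|force"
```

```text
tool_pos: [0.6095, 0.1019, 0.0906]
force: [-4.5, -4.7, 4.6]
tool_pos: [0.6095, 0.1022, 0.0906]
force: [-4.4, -5.5, 4.5]
```

```bash
python3 -m handwheel '[[[0,0,0],[0,0,0],-1]]'|grep -E "pos|force"; python3 -m handwheel '[[[0,-0.04,0],[0,0,0],-1]]'|grep -E "pos|force"
```

```text
tool_pos: [0.6095, 0.1022, 0.0906]
force: [-6.1, -4.3, 3.2]
tool_pos: [0.6095, 0.1025, 0.0906]
force: [-5.4, -4.8, 3.9]
```

The force dip at 60.7 mm may have been the click, so I'll release and look rather than push on.

```bash
python3 -m handwheel '[[[0,0.05,0],[0,0,0],-0.1],[[0,0.05,0],[0,0,0],0.3],[[0,0.05,0],[0,0,0],0.6],[[0,0.05,0],[0,0,0],1],[[0,0.05,0],[0,0,0],1],[[0,0.05,0],[0,0,0],1],[[0,0.05,0],[0,0,0],1]]'
python3 -m handwheel '[[[0,0,-2],[0,0,0],1],[[0,0,-5],[0,0,0],1],[[0,0,-8],[0,0,0],1],[[0,0,-8],[0,0,0],1],[[4,3.5,-8],[0,0,0],1],[[8,7,-8],[0,0,0],1],[[11,10,-8],[0,0,0],1],[[13,13,-8],[0,0,0],1],[[13,14,-8],[0,0,0],1],[[13,14,-8],[0,0,0],1],[[13,14,-8],[0,0,0],1]]'
python3 - <<'E'
from h import *
import pickle
s=snap("wrist");pickle.dump(s,open("w5.pkl","wb"))
cv2.imwrite("pics/w5.png",s["img"]); cv2.imwrite("pics/w5z.png",cv2.resize(s["img"][60:200,60:180],None,fx=5,fy=4,interpolation=cv2.INTER_CUBIC))
E
```

```text
time: 8.48
tool_pos: [0.6101, 0.1027, 0.0906]
ee_rot: [[1.0, -0.009, 0.0], [-0.009, -1.0, 0.0], [0.0, -0.0, -1.0]]
force: [0.5, -0.3, 1.1]
gripper_width: 0.0729
time: 9.4
tool_pos: [0.7389, -0.0401, 0.1694]
ee_rot: [[1.0, -0.011, -0.001], [-0.011, -1.0, 0.0], [-0.001, -0.0, -1.0]]
force: [0.4, -0.6, -0.4]
gripper_width: 0.0876
```

View pics/w5.png

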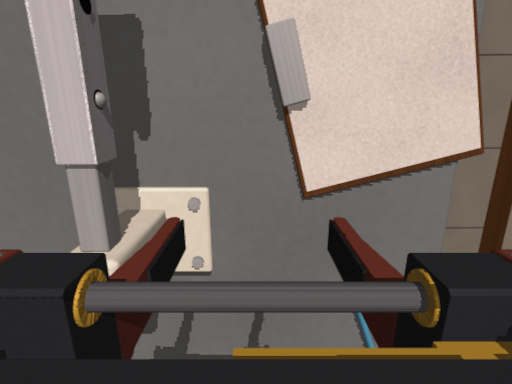

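View pics/w5z.png

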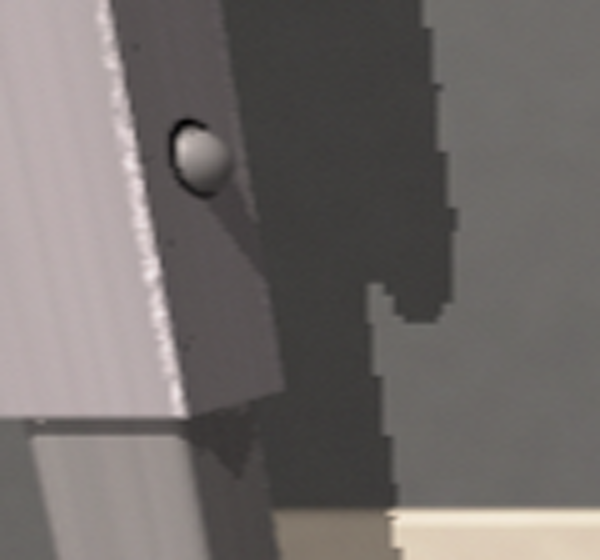

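The button stands in the second hole at (101,99) with the dome proud of the flank, and the old hole is now at (86,6). I'll check by depth that it is fully out and that nothing else has moved.

Run:
```python
from h import *
import pickle
for f in("w1","w5"):
    s=pickle.load(open(f+".pkl","rb"));P=cloud(s)
    q=P[88:110,85:120].reshape(-1,3);q=q[(q[:,2]>.1)&(q[:,2]<.118)&(q[:,1]>.034)&(q[:,1]<.049)]
    fl=P[75:86,80:125].reshape(-1,3);fl=fl[(fl[:,2]>.1)&(fl[:,2]<.118)]
    print(f,"tip x",np.percentile(q[:,0],[95,99]).round(4),"flank",np.median(fl[:,0]).round(4))
for n in("scene","side"):
    a=pickle.load(open(n+"0.pkl","rb"))["img"];s=snap(n);cv2.imwrite(f"pics/{n}6.png",np.hstack([a,s["img"]])[:, ::1][:, :1024] if 0 else cv2.resize(np.hstack([a,s["img"]]),(800,300)))
print(ctrl.state()["force"])
```

```text
w1 tip x [0.6289 0.6294] flank 0.6245
w5 tip x [0.629  0.6294] flank 0.6244
[ 0.36199886  0.01164229 -0.51162298]
```

View pics/scene6.png

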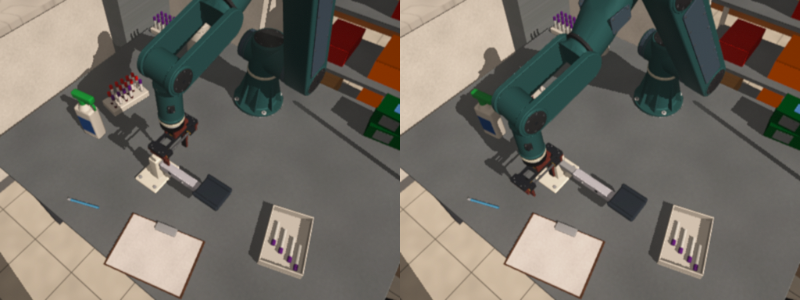

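The button tip is 5 mm proud of the flank, the same as at the start. In the scene view the spray bottle and tray stand where they were; the arm hides the rack. The robot is clear of everything, so I'm handing in.

```bash
python3 -c "
from workcell import ctrl
print(ctrl.job_done())"
```

```text
the job is handed in; nothing more can be done
None
```

The wrist rest is extended to its next hole, the button has snapped fully out there, and the job is handed in at about 9.5 s. I pinched the sleeve over the button (29.7 mm opening, so flush) and slid it outwards about 63 mm in small steps. Then I released it and backed off.

- **Forces:** The highest wrist reading along the slide was about 11 N, as the wall rode over the dome. Sliding took 4–7 N, and there was no hard stop against the button.
- **Button:** The last wrist picture shows the dome in the second hole. Depth puts its tip 5 mm proud of the flank, the same as at the start.
- **Overshoot:** I saw no sharp click in the force, only a dip at about 60.7 mm. I slid roughly 2 mm further at friction level before stopping to look.
- **Other objects:** The spray bottle and the tray look unmoved. The arm hid the rack in the last scene view, so I could not check it, but the arm never worked near it.

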